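# Knock a fossil cast out of its mould

### The arm

A 6-joint arm with a two-finger parallel gripper is mounted at the origin on the work surface. World frame = base frame: x ahead of the robot, y to its left, z up, the work surface at z = 0. Lengths are in m, angles in rad, forces in N, time in s.
With the tool pointing down it reaches from about 0.35 to 0.775 m from the base axis. Payload 7.3 kg.
Tool frame: the origin (TCP) lies on the centre line of the jaws, within the pads' length; the fingertips stand 11 mm ahead of it and the grasp point (between the pads) lies 8 mm behind it; z points along the fingers, y is the direction in which the jaws open and shut (so a half turn about z gives the same grasp; the last joint's range is limited). The gripper opens to 92 mm and grips with 3 to 60 N. Pads are 19 mm wide; open, the fingers measure 130 mm over their backs; the gripper's body (75 mm by 190 mm) begins 47 mm behind the grasp point.
Start: joints at [-1.418, 0.342, 1.524, -0, 1.275, -0.146], TCP at [0.155, -0.502, 0.238] pointing down, gripper open.
Joint ranges: [-2.53, 2.53], [-0.77, 2.02], [0.04, 2.7], [-1, 4.14], [0.28, 2.66], [-3.11, 3.11]. Speed limits (rad/s): [2.57, 2.57, 3.14, 3.14, 3.14, 3.14].

### API

Orientations are given as [roll, pitch, yaw] about the fixed x, y, z axes, in that order (R = Rz(yaw) Ry(pitch) Rx(roll)).
In Python, from cell import robot gives the robot as it stands.
- The arm moves only by the tool jog_arm, never from a script. Its argument "deltas" is one flat list of numbers, 6 for each row, row after row: the shift along the world's x, y, z in units of 0.1 m (1.0 is 0.1 m), then the turn, a rotation vector about the world's x, y, z in units of 90 degrees (1.0 is 90 degrees). A call has 1 to 5 rows; each row is the pose to reach, as a shift and turn from the pose commanded when the call began; what a row does not reach only later rows make up. A row lasts 1/12 s, in which the tool goes at most 41.7 mm and 7.16 degrees, less where a joint would pass 70% of its speed; a pose out of reach is approached as far as the arm can. A call with a number of a shift or a turn outside -1 to 1 is refused whole. A call with a gripper value outside its range is refused whole. "claw" is the opening, from 0 (shut) to 1 (fully open), set as the call begins (left out, the last holds). The fingers move at their own pace and stop on an object; "newtons" is the grip in N (left out, the last holds). Time passes only in rows, so rows that repeat a pose let the fingers close. It gives the time, the measured TCP pose, the force and the opening at its end, in the units of the state.
- robot.observe(): the state, without advancing time (a new reading comes with each control period).
- robot.read_camera(name): name is "scene" or "top" or "wrist"; returns the picture (384x512x3 uint8, red, green, blue); there is no depth.
- robot.camera_params(name): a dict with "fx", "fy", "cx", "cy" (pixels), "k1" (the pictures are not rectified: a ray, as slopes to the right and down, at radius r is drawn at 1 + k1 r^2 times it, then the intrinsics apply), "R" (3x3) and "t" (3): a world point X has camera coordinates R X + t. Camera axes: x right, y down, z forward; pixel columns grow to the right and rows downward; lengths in m; the calibration is good to about 2 mm. A picture is of the moment at which its call begins: read the wrist's pose just before it. camera_params takes no time and is no camera call; for the wrist camera it gives the pose at the moment of the call.
- robot.hand_in(): hands the job in, once; it reports no verdict.
The state is a dict: "time": time; "qpos": joint angles; "qvel": joint speeds; "joint_efforts": joint torques, N m; "tool_pos": TCP position; "tool_rot": TCP orientation; "contact_force": force on the tool from outside, world axes, zero at the start; "torque": the same for the moment, N m; "opening": finger opening in m.
Only numpy, scipy, OpenCV 4.12 (cv2) and the standard library are available. Lean on these libraries where they do the work, as an engineer would, in place of code of your own. Each camera call takes 0.05 s, during which the arm holds its last target. There are 200 camera calls.

### The job

Pull up the wooden grip of the mould that holds the round vertebra cast, so that its knockout rod pushes the cast up until it stands clear of the pocket. Then pick the cast off the rod and set it down gently, lying flat in the low wooden tray. Leave the oblong cast in the other mould where it is.

Things in the scene. Friction and masses are not known exactly. Their poses are not given: they have to be found in the camera images.
- vertebra: Round plaster cast of a vertebra: disc 50 mm across, 24 mm high, 90 g. Origin: centre of its underside; z: its axis, up at the start. Starts in the 24 mm deep, 53 mm wide round pocket of a 100 x 100 mm grey mould block, flush with the block's top 100 mm above the table. A 22 mm steel knockout rod is under its centre; raised, the cast merely rests on the rod's flat top.
- lifter_grip (a point): Centre of the wooden grip bar (50 long, 18 wide, 18 mm high, on a stem) of the rod under the round cast, on the mould's robot side, 85 mm above the table. x: level along the bar, to the cast's axis 95 mm away; y: across the bar (pinch so); z: up. One piece with the rod; slides straight up 40 mm to a stop. Cast is clear after 25 mm. About 10 N lifts it; friction keeps it where left.
- tray: Low wooden tray lying on the table, fixed, 160 mm (its x) by 140 mm (its y), walls 5 mm thick and 18 mm high, floor 5 mm thick. Origin: centre of its underside, on the table.
- plate_cast: The other cast, to be left alone: an oblong plaster plate, 64 x 34 x 24 mm, flush in the pocket of a second mould of the same make with a grip of its own. Origin: centre of its underside; x along its length.
Not all that is in view belongs to the job. What is shaped like the vertebra but pink or turquoise is not meant.

How it is judged:
On the way:
1. the knockout rod has pushed the round cast up clear of its pocket, the cast resting upright on the rod, not held by the fingers (distance of lifter_grip from where it was at the start of the episode above 0.0245 m and distance of vertebra from where it was at the start of the episode above 0.0225 m and x of vertebra in the frame of lifter_grip between 0.085 and 0.105 m and y of vertebra in the frame of lifter_grip between -0.01 and 0.01 m and angle between vertebra's own z axis and vertical below 0.17 rad and contact force between the fingers and vertebra below 0.5 N), for 0.2 s.
At the end, for the whole second after the job is handed in: The round cast lies flat (within 7 degrees, either face up) and at rest on the tray's floor, wholly inside its walls, and the oblong cast is still in its mould, within 10 mm of where it was. The rod may stay up or down (x of vertebra in the frame of tray between -0.055 and 0.055 m and y of vertebra in the frame of tray between -0.045 and 0.045 m and ((angle between vertebra's own z axis and vertical below 0.12 rad and height (world z) of vertebra below 0.01 m) or (angle between vertebra's own z axis and vertical above 3.02 rad and height (world z) of vertebra below 0.034 m)) and linear speed of vertebra below 0.02 m/s and distance of plate_cast from where it was at the start of the episode below 0.01 m); the robot touches nothing.
It fails at once if the oblong cast is moved by more than 10 mm (distance of plate_cast from where it was at the start of the episode above 0.01 m).
It fails at once if the round cast is dropped or thrown: it moves faster than 0.8 m/s while not held (a fall of over 30 mm) (linear speed of vertebra above 0.8 m/s and contact force between the fingers and vertebra below 0.1 N).
It also fails if it takes over 51 s, if anything falls off the work surface, if the arm or the gripper's body presses on something with over 40 N, if the wrist force passes 120 N, or if a joint passes its speed limit or range.

## Working session

There is one attempt and no reset: what is moved stays moved. The work goes in short steps, Python scripts to look and compute and a tool call to move; the robot and the scene stay as the last step left them, time stands still between calls to the robot, and variables do not carry over. Pictures are saved under pics/ and viewed, about 8 in all and at most 12, crops included, and the job is handed in when it is done.

Besides the shell and the picture viewer there is one more tool, called after "Request:" as name(argument=value, ...), one argument or row to a line, values as JSON. jog_arm: Moves the arm, as the interface text tells. Its arguments: {"type":"object","properties":{"deltas":{"type":"array","items":{"type":"number"}},"claw":{"type":"number"},"newtons":{"type":"number"}},"required":["deltas"]}

```bash
ls; mkdir -p pics; cat > h.py <<'E'
import numpy as np, cv2, json
from cell import robot
def ray(p,uv):
    d=np.array([(uv[0]-p['cx'])/p['fx'],(uv[1]-p['cy'])/p['fy']]); u=d.copy()
    for _ in range(20): u=d/(1+p['k1']*(u@u))
    R=np.array(p['R']);t=np.array(p['t'])
    return -R.T@t, R.T@np.array([u[0],u[1],1])
def at(p,uv,z):
    c,d=ray(p,uv); return c+d*(z-c[2])/d[2]
def proj(p,X):
    c=np.array(p['R'])@np.array(X)+np.array(p['t']);u=c[:2]/c[2];u=u*(1+p['k1']*(u@u))
    return np.array([u[0]*p['fx']+p['cx'],u[1]*p['fy']+p['cy']])
E
python3 - <<'E'
from h import *
ims=[]
for n in ('scene','top'):
    im=robot.read_camera(n); cv2.imwrite(f'pics/{n}0.png',im[:,:,::-1])
    p=robot.camera_params(n); c,d=ray(p,(256,192)); print(n,c.round(3),(d/np.linalg.norm(d)).round(2),p['fx'])
E
```

```text
pics
scene [1.191 0.169 0.608] [-0.75 -0.19 -0.64] 361.53358399819984
top [ 0.504 -0.023  1.114] [ 0.07 -0.01 -1.  ] 483.55517671691047
```

View pics/top0.png

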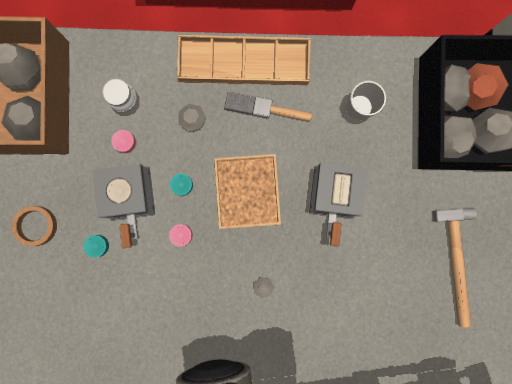

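View pics/scene0.png

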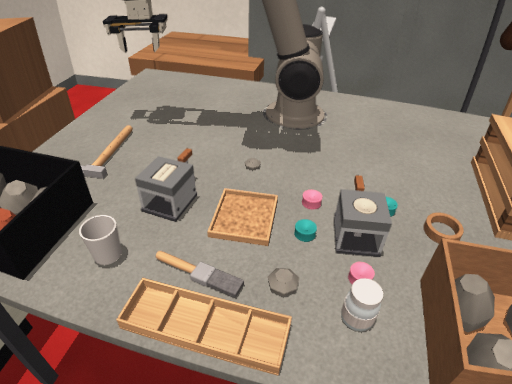

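Candidates in the top view: a cream round cast in the mould at (119,190), which fits the description. The pink discs at (123,141) and (180,236) and the turquoise discs at (181,184) and (95,246) are loose decoys. The oblong cast is at (342,188). The tray is the low one at (248,191), and its long side runs along the image's vertical. The grip is at about (126,236).

```bash
python3 - <<'E'
import cv2
im=cv2.imread('pics/top0.png')
a=cv2.resize(im[150:260,80:290],None,fx=3.8,fy=3.8,interpolation=cv2.INTER_CUBIC)
cv2.imwrite('pics/crop0.png',a)
E
```

```text
(no output)
```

View pics/crop0.png

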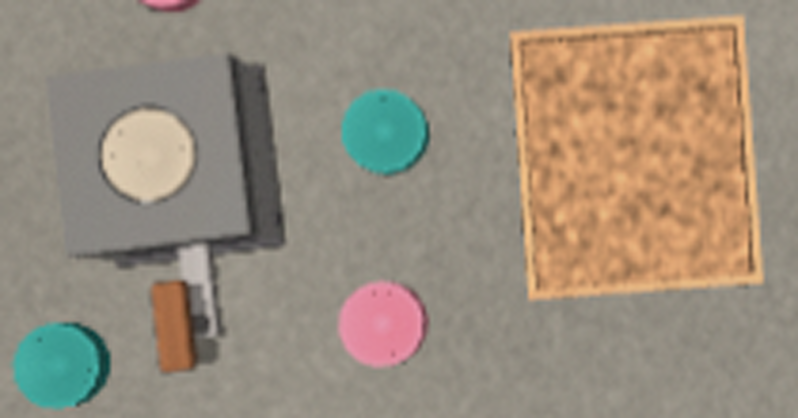

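The crop shows the cream cast flush in the grey block at crop (148,155). The grip's top is centred at (173,326) and the tray's corners are clear.

```bash
python3 - <<'E'
from h import *
p=robot.camera_params('top')
f=lambda x,y,z: at(p,((x+.5)/3.8-.5+80,(y+.5)/3.8-.5+150),z)
c=f(148,155,.1); print('cast',c.round(4))
g=[f(*q,.094) for q in((152,283),(185,281),(194,369),(162,371))]
G=np.mean(g,0); print('grip',G.round(4),'dist',np.linalg.norm((c-G)[:2]),'dir deg',np.degrees(np.arctan2(*(c-G)[1::-1])))
print('bar len/wid',np.linalg.norm(g[0]-g[3]),np.linalg.norm(g[0]-g[1]), 'dir',np.degrees(np.arctan2(*(g[0]-g[3])[1::-1])))
t=[f(*q,.018) for q in((512,33),(743,17),(762,283),(530,298))]
print('tray',np.mean(t,0).round(4),np.linalg.norm(t[0]-t[3]),np.linalg.norm(t[0]-t[1]),np.degrees(np.arctan2(*(t[0]-t[3])[1::-1])))
b=[f(*q,.1) for q in((50,77),(230,55),(250,235),(72,256))]
print('block',np.mean(b,0).round(4),np.degrees(np.arctan2(*(b[0]-b[3])[1::-1])))
for n,q in dict(turqL=(62,365),pink=(383,323),turq=(385,130)).items(): print(n,f(*q,.024).round(3))
o=robot.observe(); print(o['time'],o['tool_pos'],o['tool_rot'],o['opening'])
pw=robot.camera_params('wrist'); R=np.array(pw['R']); print('wrist cam',(-R.T@np.array(pw['t'])).round(3),R[2].round(2))
E
```

```text
cast [0.5689 0.2521 0.1   ]
grip [0.4754 0.2362 0.094 ] dist 0.09485015780642997 dir deg 9.657589343313372
bar len/wid 0.04865082622244301 0.01802704908421193 dir 8.797705708115384
tray [ 0.5798 -0.0161  0.018 ] 0.15892446797014995 0.13883789041333205 5.441247734524712
block [0.5687 0.2506 0.1   ] 9.244540913300957
turqL [0.449 0.318 0.024]
pink [0.478 0.131 0.024]
turq [0.592 0.134 0.024]
0.1 [ 0.15450662 -0.50138561  0.23712375] [-3.14023321e+00 -1.94196051e-04  2.98839451e-01] 0.09217641474628693
wrist cam [ 0.236 -0.475  0.384] [-0.3  -0.09 -0.95]
```

Request:
jog_arm(
  deltas=[0.25, 0.2, 0, 0, 0, 0, 0.5, 0.4, 0, 0, 0, 0, 0.75, 0.6, 0, 0, 0, 0, 1, 0.8, 0, 0, 0, 0],
)

```text
time: 0.43
tool_pos: [0.2552, -0.4206, 0.2373]
tool_rot: [-3.141, 0.0, 0.298]
contact_force: [1.1, 0.4, 0.7]
opening: 0.0919
```

Request:
jog_arm(
  deltas=[0.25, 0.2, 0, 0, 0, 0, 0.5, 0.4, 0, 0, 0, 0, 0.75, 0.6, 0, 0, 0, 0, 1, 0.8, 0, 0, 0, 0],
)

```text
time: 0.77
tool_pos: [0.3555, -0.3404, 0.2375]
tool_rot: [-3.141, 0.0, 0.299]
contact_force: [0.4, -0.7, 0.6]
opening: 0.0912
```

Request:
jog_arm(
  deltas=[0.2, 0.25, 0, 0, 0, 0, 0.4, 0.5, 0, 0, 0, 0, 0.6, 0.75, 0, 0, 0, 0, 0.8, 1, 0, 0, 0, 0],
)

```text
time: 1.1
tool_pos: [0.4352, -0.2402, 0.2374]
tool_rot: [-3.141, 0.0, 0.299]
contact_force: [-0.1, -0.5, -0.7]
opening: 0.0921
```

Request:
jog_arm(
  deltas=[0.05, 0.25, 0, 0, 0, 0, 0.1, 0.5, 0, 0, 0, 0, 0.15, 0.75, 0, 0, 0, 0, 0.2, 1, 0, 0, 0, 0],
)

```text
time: 1.43
tool_pos: [0.4545, -0.1403, 0.2374]
tool_rot: [-3.141, 0.001, 0.299]
contact_force: [0.2, -0.8, 0.6]
opening: 0.0915
```

Request:
jog_arm(
  deltas=[0, 0.25, 0, 0, 0, 0, 0.05, 0.5, 0, 0, 0, 0, 0.1, 0.75, 0, 0, 0, 0, 0.1, 1, 0, 0, 0, 0],
)

```text
time: 1.77
tool_pos: [0.4649, -0.0405, 0.2375]
tool_rot: [-3.142, 0.0, 0.299]
contact_force: [0.4, 0.3, -0.2]
opening: 0.092
```

Request:
jog_arm(
  deltas=[0, 0.25, 0, 0, 0, 0, 0.05, 0.5, 0, 0, 0, 0, 0.1, 0.75, 0, 0, 0, 0, 0.1, 1, 0, 0, 0, 0],
)

```text
time: 2.1
tool_pos: [0.4749, 0.0595, 0.2375]
tool_rot: [-3.142, 0.0, 0.299]
contact_force: [0.4, -1.3, 0.4]
opening: 0.0918
```

Request:
jog_arm(
  deltas=[0, 0.25, 0, 0, 0, 0, 0, 0.5, 0, 0, 0, 0, 0, 0.75, 0, 0, 0, 0, 0, 1, 0, 0, 0, 0],
)

```text
time: 2.43
tool_pos: [0.4742, 0.1595, 0.2374]
tool_rot: [3.142, 0.001, 0.299]
contact_force: [0.9, 0.3, -0.5]
opening: 0.0917
```

Request:
jog_arm(
  deltas=[0, 0.25, -0.1, 0, 0, -0.03, 0, 0.5, -0.2, 0, 0, -0.06, 0, 0.77, -0.4, 0, 0, -0.088, 0, 0.77, -0.4, 0, 0, -0.088, 0, 0.77, -0.4, 0, 0, -0.088],
  claw=0.6,
)

```text
time: 2.85
tool_pos: [0.4735, 0.236, 0.1963]
tool_rot: [3.141, 0.003, 0.163]
contact_force: [-0.7, -0.5, 0.5]
opening: 0.0631
```

```bash
python3 - <<'E'
from h import *
p=robot.camera_params('wrist'); im=robot.read_camera('wrist')
json.dump({k:np.array(v).tolist() for k,v in p.items()},open('w1.json','w'))
cv2.imwrite('pics/w1.png',im[:,:,::-1])
o=robot.observe(); print(o['time'],o['tool_pos'],o['tool_rot'])
print(proj(p,[.4754,.2362,.094]),proj(p,[.569,.252,.1]))
E
```

```text
2.9 [0.47421653 0.23526807 0.19727309] [3.14087547e+00 1.40675068e-03 1.62432196e-01]
[261.11724237 192.75033149] [260.80320804  63.81532284]
```

View pics/w1.png

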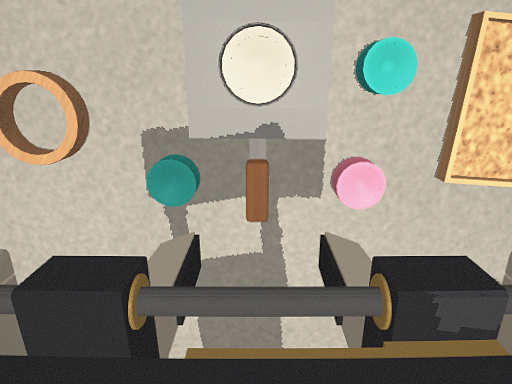

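The wrist view shows the cream cast in its mould at (258,64) and the bar's top centred at (257.5,190.5), aligned with the jaws.

```bash
python3 - <<'E'
from h import *
p=json.load(open('w1.json'))
print(at(p,(257.5,190.5),.094),at(p,(258.5,64),.1))
E
```

```text
[0.47677825 0.23930389 0.094     ] [0.56862726 0.25353263 0.1       ]
```

Request:
jog_arm(
  deltas=[0, 0, -0.25, 0, 0, 0, 0.02, 0.025, -0.5, 0, 0, 0, 0.02, 0.025, -0.75, 0, 0, 0, 0.02, 0.025, -1, 0, 0, 0, 0.02, 0.025, -1, 0, 0, 0],
)

```text
time: 3.32
tool_pos: [0.4746, 0.2357, 0.0944]
tool_rot: [3.14, 0.007, 0.16]
contact_force: [-0.7, 0.2, -0.2]
opening: 0.0552
```

Request:
jog_arm(
  deltas=[0, 0, -0.1, 0, 0, 0, 0, 0, -0.2, 0, 0, 0, 0, 0, -0.2, 0, 0, 0],
)

```text
time: 3.57
tool_pos: [0.4766, 0.2373, 0.0773]
tool_rot: [3.141, 0.0, 0.16]
contact_force: [-0.6, -0.5, -0.2]
opening: 0.0549
```

Request:
jog_arm(
  deltas=[0, 0, 0, 0, 0, 0, 0, 0, 0, 0, 0, 0, 0, 0, 0, 0, 0, 0, 0, 0, 0, 0, 0, 0, 0, 0, 0, 0, 0, 0],
  claw=0,
  newtons=40,
)

```text
time: 3.98
tool_pos: [0.4768, 0.2379, 0.0782]
tool_rot: [-3.142, -0.001, 0.161]
contact_force: [-0.5, 0.0, 0.1]
opening: 0.0264
```

Request:
jog_arm(
  deltas=[0, 0, 0, 0, 0, 0, 0, 0, 0, 0, 0, 0, 0, 0, 0, 0, 0, 0],
)

```text
time: 4.23
tool_pos: [0.4766, 0.2383, 0.078]
tool_rot: [-3.141, -0.001, 0.16]
contact_force: [-1.2, 3.7, 2.1]
opening: 0.0175
```

Request:
jog_arm(
  deltas=[0, 0, 0.03, 0, 0, 0, 0, 0, 0.06, 0, 0, 0, 0, 0, 0.09, 0, 0, 0, 0, 0, 0.12, 0, 0, 0, 0, 0, 0.15, 0, 0, 0],
)

```text
time: 4.65
tool_pos: [0.4766, 0.2383, 0.0919]
tool_rot: [-3.141, 0.0, 0.16]
contact_force: [2.5, 5.6, -9.9]
opening: 0.0173
```

Request:
jog_arm(
  deltas=[0, 0, 0.03, 0, 0, 0, 0, 0, 0.06, 0, 0, 0, 0, 0, 0.09, 0, 0, 0, 0, 0, 0.12, 0, 0, 0, 0, 0, 0.15, 0, 0, 0],
)

```text
time: 5.07
tool_pos: [0.4766, 0.2383, 0.1068]
tool_rot: [-3.141, 0.0, 0.16]
contact_force: [3.8, 5.5, -10.0]
opening: 0.0179
```

Request:
jog_arm(
  deltas=[0, 0, 0.02, 0, 0, 0, 0, 0, 0.04, 0, 0, 0, 0, 0, 0.05, 0, 0, 0, 0, 0, 0.05, 0, 0, 0, 0, 0, 0.05, 0, 0, 0],
)

```text
time: 5.48
tool_pos: [0.4766, 0.2383, 0.112]
tool_rot: [-3.141, 0.0, 0.16]
contact_force: [1.9, 4.7, -7.0]
opening: 0.0176
```

```bash
python3 - <<'E'
from h import *
p=robot.camera_params('wrist'); im=robot.read_camera('wrist'); s=robot.read_camera('scene')
json.dump({k:np.array(v).tolist() for k,v in p.items()},open('w2.json','w'))
a=np.hstack([im[:,100:450],cv2.resize(s[150:280,310:430],(354,384),interpolation=cv2.INTER_CUBIC)])
cv2.imwrite('pics/w2.png',a[:,:,::-1])
print(robot.observe()['tool_pos'])
E
```

```text
[0.47656161 0.23830891 0.11199421]
```

View pics/w2.png

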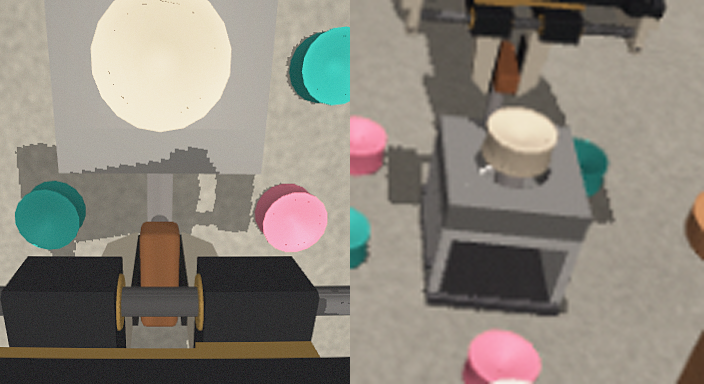

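The cast stands free on the rod, about 34 mm up. Now I release the grip, rise and move over the cast.

Request:
jog_arm(
  deltas=[0, 0, 0, 0, 0, 0, 0, 0, 0, 0, 0, 0, 0, 0, 0, 0, 0, 0, 0, 0, 0, 0, 0, 0, 0, 0, 0, 0, 0, 0],
  claw=0.6,
)

```text
time: 6.0
tool_pos: [0.4766, 0.2376, 0.1129]
tool_rot: [3.141, -0.0, 0.161]
contact_force: [0.2, 0.5, 0.5]
opening: 0.0463
```

Request:
jog_arm(
  deltas=[0, 0, 0.2, 0, 0, 0, 0, 0, 0.45, 0, 0, 0, 0, 0, 0.7, 0, 0, 0, 0, 0, 0.9, 0, 0, 0, 0, 0, 1, 0, 0, 0],
  claw=1,
)

```text
time: 6.42
tool_pos: [0.4775, 0.238, 0.2156]
tool_rot: [-3.141, -0.004, 0.161]
contact_force: [-0.1, -0.4, 1.1]
opening: 0.0798
```

Request:
jog_arm(
  deltas=[0, 0, 0.1, 0, 0, 0, 0, 0, 0.2, 0, 0, 0, 0, 0, 0.3, 0, 0, 0, 0, 0, 0.3, 0, 0, 0, 0, 0, 0.3, 0, 0, 0],
)

```text
time: 6.83
tool_pos: [0.4766, 0.2377, 0.2426]
tool_rot: [3.142, -0.0, 0.16]
contact_force: [-0.7, -0.1, -0.5]
opening: 0.092
```

```bash
python3 - <<'E'
from h import *
p=robot.camera_params('wrist'); im=robot.read_camera('wrist')
json.dump({k:np.array(v).tolist() for k,v in p.items()},open('w3.json','w'))
cv2.imwrite('pics/w3.png',im[:,:,::-1])
print(robot.observe()['tool_pos'])
p2=json.load(open('w2.json')); print(at(p2,(261,60),.134)); print(proj(p,[.569,.253,.134]))
E
```

```text
[0.47634161 0.23765342 0.24209173]
[0.56784294 0.25393037 0.134     ]
[260.7681032   69.84289201]
```

View pics/w3.png

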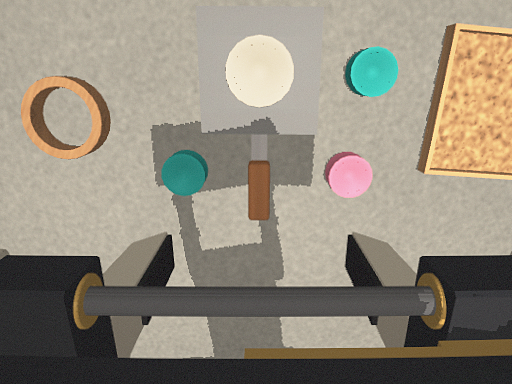

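The cast's top is centred at (259.5,71) and is about 69 px wide, and the grip is at (259,190). From its size I check that it is still raised.

```bash
python3 - <<'E'
from h import *
p=json.load(open('w3.json'))
for z in (.1,.12,.134): print(z,at(p,(259.5,71),z).round(4),'dia',np.linalg.norm(at(p,(225.3,71),z)-at(p,(293.8,71),z)).round(4),'barlen',np.linalg.norm(at(p,(259,161),z-.006)-at(p,(259,220),z-.006)).round(4))
E
```

```text
0.1 [0.5691 0.2539 0.1   ] dia 0.0561 barlen 0.0578
0.12 [0.5685 0.2538 0.12  ] dia 0.0522 barlen 0.0539
0.134 [0.5681 0.2538 0.134 ] dia 0.0495 barlen 0.0511
```

Request:
jog_arm(
  deltas=[0.3, 0.05, 0, 0, 0, 0, 0.6, 0.1, 0, 0, 0, 0, 0.915, 0.16, 0, 0, 0, 0, 0.915, 0.16, 0, 0, 0, 0, 0.915, 0.16, 0, 0, 0, 0],
)

```text
time: 7.3
tool_pos: [0.5685, 0.2535, 0.2403]
tool_rot: [3.141, 0.003, 0.16]
contact_force: [-1.3, -0.6, 0.2]
opening: 0.092
```

Request:
jog_arm(
  deltas=[0, 0, -0.2, 0, 0, 0, 0, 0, -0.4, 0, 0, 0, 0, 0, -0.6, 0, 0, 0, 0, 0, -0.7, 0, 0, 0, 0, 0, -0.7, 0, 0, 0],
)

```text
time: 7.72
tool_pos: [0.5658, 0.2533, 0.17]
tool_rot: [3.141, 0.006, 0.161]
contact_force: [0.3, 0.2, -0.2]
opening: 0.0919
```

Request:
jog_arm(
  deltas=[0, 0, -0.15, 0, 0, 0, 0, 0, -0.3, 0, 0, 0, 0, 0, -0.45, 0, 0, 0, 0, 0, -0.55, 0, 0, 0, 0, 0, -0.55, 0, 0, 0],
)

```text
time: 8.13
tool_pos: [0.567, 0.2535, 0.1164]
tool_rot: [3.141, 0.003, 0.161]
contact_force: [-0.4, -0.2, -0.1]
opening: 0.092
```

```bash
python3 - <<'E'
from h import *
s=robot.read_camera('scene')
im=robot.read_camera('wrist')
a=np.hstack([cv2.resize(s[140:270,310:430],(354,384),interpolation=cv2.INTER_CUBIC),im[:,90:430]])
cv2.imwrite('pics/w4.png',a[:,:,::-1])
print(robot.observe()['tool_pos'],robot.observe()['tool_rot'])
E
```

```text
[0.56829482 0.25387219 0.11854662] [-3.14158390e+00 -7.02979013e-04  1.60654247e-01]
```

View pics/w4.png

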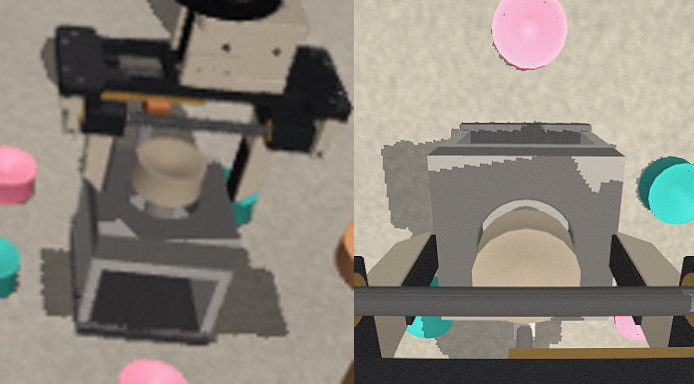

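The jaws straddle the raised cast evenly, so I close gently.

Request:
jog_arm(
  deltas=[0, 0, 0, 0, 0, 0, 0, 0, 0, 0, 0, 0, 0, 0, 0, 0, 0, 0, 0, 0, 0, 0, 0, 0, 0, 0, 0, 0, 0, 0],
  claw=0.6,
  newtons=15,
)

```text
time: 8.65
tool_pos: [0.5682, 0.2538, 0.1181]
tool_rot: [3.142, -0.001, 0.161]
contact_force: [0.1, 0.4, -0.2]
opening: 0.0628
```

Request:
jog_arm(
  deltas=[0, 0, 0, 0, 0, 0, 0, 0, 0, 0, 0, 0, 0, 0, 0, 0, 0, 0, 0, 0, 0, 0, 0, 0, 0, 0, 0, 0, 0, 0],
  claw=0.4,
)

```text
time: 9.07
tool_pos: [0.5681, 0.2537, 0.1178]
tool_rot: [3.141, -0.0, 0.161]
contact_force: [0.1, -0.3, 0.9]
opening: 0.0496
```

Request:
jog_arm(
  deltas=[0, 0, 0.03, 0, 0, 0, 0, 0, 0.08, 0, 0, 0, 0, 0, 0.15, 0, 0, 0, 0, 0, 0.22, 0, 0, 0, 0, 0, 0.3, 0, 0, 0],
)

```text
time: 9.48
tool_pos: [0.5681, 0.2538, 0.1486]
tool_rot: [3.142, -0.0, 0.161]
contact_force: [-0.5, -0.7, -1.5]
opening: 0.0496
```

The tips now reach 3 mm below the cast's underside. To allow a gentle set-down I put it back on the rod and re-grip 6 mm higher.

Request:
jog_arm(
  deltas=[0, 0, -0.1, 0, 0, 0, 0, 0, -0.2, 0, 0, 0, 0, 0, -0.26, 0, 0, 0, 0, 0, -0.3, 0, 0, 0, 0, 0, -0.3, 0, 0, 0],
)

```text
time: 9.9
tool_pos: [0.5672, 0.2535, 0.1159]
tool_rot: [3.141, 0.003, 0.161]
contact_force: [0.6, 0.4, -0.8]
opening: 0.0499
```

Request:
jog_arm(
  deltas=[0, 0, 0, 0, 0, 0, 0, 0, 0, 0, 0, 0, 0, 0, 0, 0, 0, 0, 0, 0, 0, 0, 0, 0, 0, 0, 0, 0, 0, 0],
  claw=0.66,
)

```text
time: 10.32
tool_pos: [0.5682, 0.2538, 0.118]
tool_rot: [3.142, -0.0, 0.161]
contact_force: [0.1, -0.3, -0.2]
opening: 0.0603
```

Request:
jog_arm(
  deltas=[0, 0, 0.03, 0, 0, 0, 0, 0, 0.06, 0, 0, 0, 0, 0, 0.06, 0, 0, 0, 0, 0, 0.06, 0, 0, 0],
)

```text
time: 10.65
tool_pos: [0.5683, 0.2538, 0.1242]
tool_rot: [-3.142, -0.001, 0.161]
contact_force: [0.4, 0.3, 0.3]
opening: 0.0605
```

Request:
jog_arm(
  deltas=[0, 0, 0, 0, 0, 0, 0, 0, 0, 0, 0, 0, 0, 0, 0, 0, 0, 0, 0, 0, 0, 0, 0, 0, 0, 0, 0, 0, 0, 0],
  claw=0.4,
)

```text
time: 11.07
tool_pos: [0.568, 0.2538, 0.1237]
tool_rot: [3.142, 0.0, 0.161]
contact_force: [-0.4, -0.2, -0.8]
opening: 0.0496
```

Request:
jog_arm(
  deltas=[0, 0, 0.05, 0, 0, 0, 0, 0, 0.15, 0, 0, 0, 0, 0, 0.3, 0, 0, 0, 0, 0, 0.45, 0, 0, 0, 0, 0, 0.6, 0, 0, 0],
)

```text
time: 11.48
tool_pos: [0.5682, 0.2538, 0.1853]
tool_rot: [3.142, -0.001, 0.161]
contact_force: [0.5, -0.6, -0.7]
opening: 0.0495
```

Request:
jog_arm(
  deltas=[0.02, -0.15, 0, 0, 0, 0, 0.04, -0.35, 0, 0, 0, 0, 0.05, -0.55, 0, 0, 0, 0, 0.05, -0.75, 0, 0, 0, 0, 0.05, -0.95, 0, 0, 0, 0],
)

```text
time: 11.9
tool_pos: [0.5729, 0.1569, 0.1836]
tool_rot: [3.141, 0.0, 0.16]
contact_force: [0.6, -0.8, -0.9]
opening: 0.0493
```

Request:
jog_arm(
  deltas=[0, -0.2, 0, 0, 0, 0, 0.02, -0.4, 0, 0, 0, -0.01, 0.04, -0.6, 0, 0, 0, -0.02, 0.05, -0.8, 0, 0, 0, -0.03, 0.05, -1, 0, 0, 0, -0.042],
)

```text
time: 12.32
tool_pos: [0.5778, 0.0568, 0.1836]
tool_rot: [3.141, 0.0, 0.093]
contact_force: [0.0, -0.3, -1.1]
opening: 0.0493
```

Request:
jog_arm(
  deltas=[0, -0.2, 0, 0, 0, 0, 0.02, -0.4, 0, 0, 0, 0, 0.02, -0.6, 0, 0, 0, 0, 0.02, -0.75, 0, 0, 0, 0, 0.02, -0.75, 0, 0, 0, 0],
)

```text
time: 12.73
tool_pos: [0.5797, -0.0199, 0.1836]
tool_rot: [3.14, 0.0, 0.091]
contact_force: [-0.1, -0.1, -0.8]
opening: 0.0496
```

```bash
python3 - <<'E'
from h import *
s=robot.read_camera('scene'); im=robot.read_camera('wrist')
a=np.hstack([cv2.resize(s[60:260,160:320],(307,384),interpolation=cv2.INTER_CUBIC),im[:,60:460]])
cv2.imwrite('pics/w5.png',a[:,:,::-1])
print(robot.observe()['tool_pos'],robot.observe()['tool_rot'],robot.observe()['opening'])
E
```

```text
[ 0.57974087 -0.01710599  0.18362622] [-3.14143800e+00  3.29363685e-04  9.28471717e-02] 0.04935270146602937
```

View pics/w5.png

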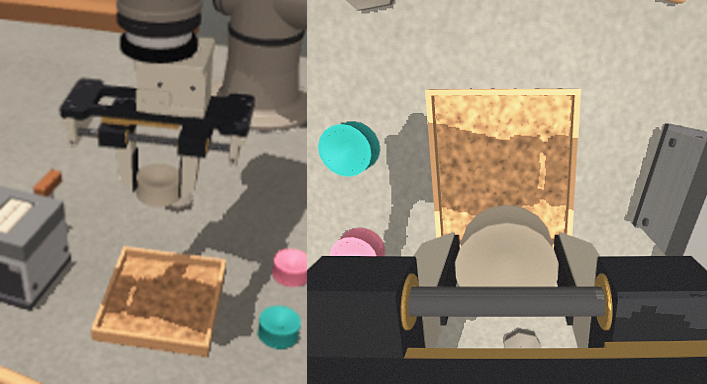

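Request:
jog_arm(
  deltas=[0, 0, -0.2, 0, 0, 0, 0, 0, -0.4, 0, 0, 0, 0, 0, -0.6, 0, 0, 0, 0, 0, -0.8, 0, 0, 0, 0, 0, -1, 0, 0, 0],
)

```text
time: 13.25
tool_pos: [0.5799, -0.0152, 0.0829]
tool_rot: [-3.141, -0.0, 0.096]
contact_force: [0.6, -0.0, -0.9]
opening: 0.0492
```

Request:
jog_arm(
  deltas=[0, 0, -0.15, 0, 0, 0, 0, 0, -0.3, 0, 0, 0, 0, 0, -0.4, 0, 0, 0, 0, 0, -0.5, 0, 0, 0, 0, 0, -0.5, 0, 0, 0],
)

```text
time: 13.67
tool_pos: [0.579, -0.0156, 0.0319]
tool_rot: [-3.141, 0.003, 0.095]
contact_force: [0.5, 0.4, -0.8]
opening: 0.0495
```

Request:
jog_arm(
  deltas=[0, 0, -0.03, 0, 0, 0, 0, 0, -0.06, 0, 0, 0, 0, 0, -0.09, 0, 0, 0, 0, 0, -0.11, 0, 0, 0, 0, 0, -0.11, 0, 0, 0],
)

```text
time: 14.08
tool_pos: [0.58, -0.0163, 0.0226]
tool_rot: [3.142, 0.0, 0.095]
contact_force: [0.2, -0.6, -1.1]
opening: 0.0495
```

Now 1 mm steps, watching the force.

Request:
jog_arm(
  deltas=[0, 0, -0.01, 0, 0, 0, 0, 0, -0.015, 0, 0, 0, 0, 0, -0.015, 0, 0, 0],
)

```text
time: 14.33
tool_pos: [0.5803, -0.0163, 0.0222]
tool_rot: [3.141, -0.001, 0.095]
contact_force: [-2.7, 0.9, 6.1]
opening: 0.0496
```

Request:
jog_arm(
  deltas=[0, 0, -0.01, 0, 0, 0, 0, 0, -0.01, 0, 0, 0, 0, 0, -0.01, 0, 0, 0],
)

```text
time: 14.58
tool_pos: [0.5803, -0.0163, 0.0221]
tool_rot: [3.141, -0.001, 0.095]
contact_force: [-5.5, 0.3, 13.6]
opening: 0.0494
```

Request:
jog_arm(
  deltas=[0, 0, -0.01, 0, 0, 0, 0, 0, -0.01, 0, 0, 0, 0, 0, -0.01, 0, 0, 0],
)

```text
time: 14.83
tool_pos: [0.5805, -0.0163, 0.0216]
tool_rot: [3.141, -0.002, 0.095]
contact_force: [-5.2, 1.1, 16.3]
opening: 0.0497
```

It has touched down at TCP z of about 0.022. I ease off, open slightly (staying inside the walls) and leave upward.

Request:
jog_arm(
  deltas=[0, 0, 0.015, 0, 0, 0, 0, 0, 0.025, 0, 0, 0, 0, 0, 0.025, 0, 0, 0],
)

```text
time: 15.08
tool_pos: [0.5803, -0.0163, 0.022]
tool_rot: [3.141, -0.001, 0.095]
contact_force: [0.5, 0.5, -0.6]
opening: 0.0498
```

Request:
jog_arm(
  deltas=[0, 0, 0, 0, 0, 0, 0, 0, 0, 0, 0, 0, 0, 0, 0, 0, 0, 0, 0, 0, 0, 0, 0, 0, 0, 0, 0, 0, 0, 0],
  claw=0.7,
)

```text
time: 15.5
tool_pos: [0.58, -0.0162, 0.0216]
tool_rot: [3.142, 0.0, 0.095]
contact_force: [0.1, 0.4, -0.6]
opening: 0.0642
```

Request:
jog_arm(
  deltas=[0, 0, 0.1, 0, 0, 0, 0, 0, 0.3, 0, 0, 0, 0, 0, 0.6, 0, 0, 0, 0, 0, 0.9, 0, 0, 0, 0, 0, 1, 0, 0, 0],
)

```text
time: 15.92
tool_pos: [0.5822, -0.0165, 0.1269]
tool_rot: [3.14, -0.007, 0.095]
contact_force: [1.7, -0.3, 0.9]
opening: 0.0643
```

Request:
jog_arm(
  deltas=[-0.2, 0, 0.2, 0, 0, 0, -0.5, 0, 0.5, 0, 0, 0, -0.8, 0, 0.8, 0, 0, 0, -1, 0, 1, 0, 0, 0, -1, 0, 1, 0, 0, 0],
)

```text
time: 16.33
tool_pos: [0.4785, -0.0162, 0.2263]
tool_rot: [3.14, -0.005, 0.095]
contact_force: [2.1, -0.9, 1.0]
opening: 0.0644
```

```bash
python3 - <<'E'
from h import *
s=robot.read_camera('scene'); im=robot.read_camera('wrist'); p=robot.camera_params('wrist')
json.dump({k:np.array(v).tolist() for k,v in p.items()},open('w6.json','w'))
a=np.hstack([cv2.resize(s[130:260,130:320],(288,384),interpolation=cv2.INTER_CUBIC),im])
cv2.imwrite('pics/w6.png',a[:,:,::-1])
print(robot.observe()['tool_pos'],robot.observe()['contact_force'],robot.observe()['opening'])
E
```

```text
[ 0.48020455 -0.01630699  0.22286067] [ 1.24965182 -1.45654711 -0.02409293] 0.06442240179614145
```

View pics/w6.png

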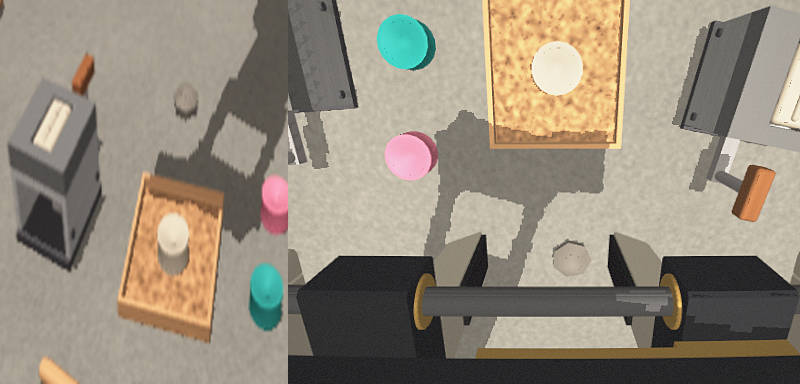

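The cast lies in the tray with its top at wrist pixel (269,68), and the oblong cast is untouched. One enlarged check of flatness follows.

```bash
python3 - <<'E'
from h import *
p=json.load(open('w6.json')); X=at(p,(269,68),.029)
d=X[:2]-[.5798,-.0161]; a=.095; print(X.round(4),'in tray',np.array([[np.cos(a),np.sin(a)],[-np.sin(a),np.cos(a)]])@d)
im=robot.read_camera('wrist'); s=robot.read_camera('scene'); ps=robot.camera_params('scene')
out=[]
for q,I,c in ((robot.camera_params('wrist'),im,proj(robot.camera_params('wrist'),X)),(ps,s,proj(ps,X))):
    x,y=c.astype(int); h=45; x0,y0=x-h,max(y-h,0)
    k=4.2; C=cv2.resize(I[y0:y0+90,x0:x0+90],None,fx=k,fy=k,interpolation=cv2.INTER_CUBIC)
    # expected outline of a flat cast's top (red) and underside (green)
    for z,col in ((.029,(255,0,0)),(.005,(0,160,0))):
        P=[proj(q,[X[0]+.025*np.cos(t),X[1]+.025*np.sin(t),z]) for t in np.linspace(0,6.28,60)]
        cv2.polylines(C,[((np.array(P)-[x0,y0]+.5)*k).astype(np.int32)],True,col,1)
    out.append(C)
cv2.imwrite('pics/flat.png',np.hstack(out)[:,:,::-1]); print(robot.observe()['time'])
E
```

```text
[ 0.5791 -0.0152  0.029 ] in tray [-0.00057502  0.00096321]
16.5333
```

View pics/flat.png

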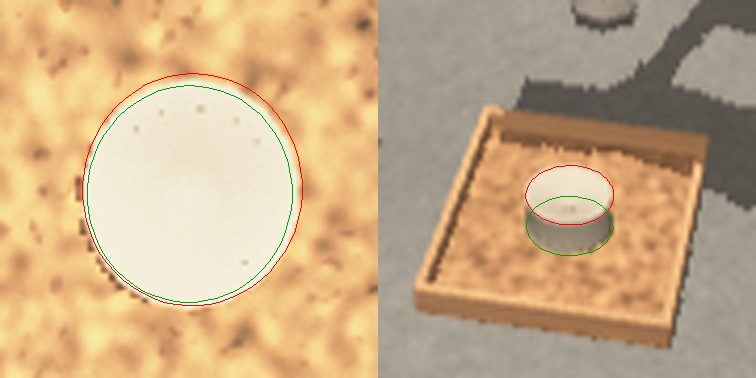

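The cast matches the outlines expected for one lying flat on the tray floor, centred to within about 1 mm, and nothing touches the gripper. I'm handing in.

```bash
python3 -c "
from h import *
print(robot.observe()['contact_force'].round(1) if hasattr(robot.observe()['contact_force'],'round') else robot.observe()['contact_force']); print(robot.hand_in())"
```

```text
[ 0.  -0.  -0.1]
the job is handed in; nothing more can be done
None
```

I pulled the round mould's grip up about 34 mm and released it, leaving the cast standing free on the rod. I then picked the cast off, re-gripping it 6 mm higher for a gentler set-down, and placed it in the tray. The job is handed in; it reports no verdict.

- **Placing:** in the last pictures the cast matches the outline of one lying flat on the tray floor. It is within about 1 mm of the tray's centre.
- **Oblong cast:** I never touched its mould, and it looks unmoved in the pictures. I did not measure its position.
- **Timing and contact:** the arm's clock read about 16.5 s of the allowed 51 s. The gripper was clear, with zero contact force at hand-in.
- **One disagreement:** the cast touched the tray floor at a TCP height of about 22 mm, 2–3 mm higher than I expected. The tool pressed with up to 16 N before I eased off and opened the fingers. The flatness check still agreed.

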